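Slide a rack foot plate out over the shelf edge for the picker

TASK

Push the flat metal plate along the shelf to the shelf's front edge (the long dark steel edge on the side away from the robot) until the plate's red line lies right above that edge along its whole length, leaving the strip beyond the line overhanging for the picker. Only slide it along with the fingertips, never lifting or tipping it, and leave the tape roll, the carton and the jar where they stand. Finish with the hand clear.

Things in the scene. Friction and masses are not known exactly. Their poses are not given: they have to be found in the camera images.
- shelf: fixed low shelf, a closed box 310 (x) x 540 (y) x 60 mm high; flat top: wood deck flush in a 22 mm dark steel frame. Origin: middle of the top front edge, at deck height. x points level out over the edge, away from the robot (within 0.4 rad of the robot's x), y left along the edge, z up. Deck at x -310 to 0 mm; beyond the edge the bench is 60 mm lower.
- plate: loose aluminium plate lying on the deck, 120 (x) x 150 (y) x 8 mm thick, 0.27-0.55 kg, four black bolt holes, 6 mm red line across its top at x = +20 mm. Origin: centre of its underside; x points to the end that is to overhang (40 mm). Starts with the line 45-115 mm short of the edge, up to 0.35 rad askew. Slides under a 1-6 N push on its rear end (x = -60 mm).
- line_left (a point): left (+y) end of the red line, on the top of the plate, at plate x = 20, y = 74, z = 8 mm. Its axes are the plate's.
- line_right (a point): right (-y) end of the red line, on the top of the plate, at plate x = 20, y = -74, z = 8 mm. Its axes are the plate's.
- tape_mid (a point): roll of amber packing tape lying flat, loose on the shelf, 90 mm across, 48 mm high; the point is its centre, half-way up. Leave alone. Tape, carton and jar swap places between starts; all stand 180 mm or more left or right of the shelf's middle.
- carton_mid (a point): small brown cardboard carton standing loose on the shelf, 60 x 70 x 50 mm high; the point is its centre. To be left alone.
- jar_mid (a point): grey jar with yellow cap standing loose on the shelf, 60 mm across, 65 mm high; the point is its centre. To be left alone.

How it is judged:
At the end, for the whole second after the job is handed in: The plate lies flat and still on the shelf with both ends of its red line within 6 mm (horizontally) of being over the front edge, the strip beyond the line overhanging; tape, carton and jar are within 15 mm of where they stood (x of line_left in the frame of shelf between -0.006 and 0.006 m and x of line_right in the frame of shelf between -0.006 and 0.006 m and x of plate in the frame of shelf below 0 m and z of plate in the frame of shelf between -0.003 and 0.003 m and angle between plate's own z axis and vertical below 0.04 rad and linear speed of plate below 0.01 m/s and distance of each of tape_mid, carton_mid, jar_mid from where it was at the start of the episode below 0.015 m); the robot touches nothing.
It fails at once if the plate is pushed with the hand or arm instead of the fingers (over 3 N) (contact force between the arm and plate above 3 N).
It fails at once if the plate is lifted (12 mm above the deck) or falls (z of plate in the frame of shelf above 0.012 m or z of plate in the frame of shelf below -0.012 m).
It fails at once if the plate is tipped by more than 0.2 rad (angle between plate's own z axis and vertical above 0.2 rad).
It fails at once if the tape roll, the carton or the jar is moved by more than 15 mm (distance of any of tape_mid, carton_mid, jar_mid from where it was at the start of the episode above 0.015 m).
It also fails if it takes over 42 s, if anything falls off the work surface, if the arm or the gripper's body presses on something with over 40 N, if the wrist force passes 120 N, or if a joint passes its speed limit or range.

ROBOT

A 7-joint arm with a two-finger parallel gripper is mounted at the origin on the work surface. World frame = base frame: x ahead of the robot, y to its left, z up, the work surface at z = 0. Lengths are in m, angles in rad, forces in N, time in s.
With the tool pointing down it reaches from about 0.425 to 0.925 m from the base axis. Payload 6.8 kg.
Tool frame: the origin (TCP) lies at the very end of the fingers, on their centre line; the grasp point (between the pads) lies 19 mm behind it; y points along the fingers, x is the direction in which the jaws open and shut, and the axes are right-handed (so a half turn about y gives the same grasp; the last joint's range is limited). The gripper opens to 88 mm and grips with 3 to 60 N. Pads are 20 mm wide; open, the fingers measure 115 mm over their backs; the gripper's body (75 mm by 178 mm) begins 61 mm behind the grasp point.
Start: joints at [0.998, 0.477, 0.022, 1.555, -0.011, 1.109, -0.083], TCP at [0.303, -0.603, 0.223] pointing down, gripper open.
Joint ranges: [-2.96, 2.96], [-0.34, 2.1], [-1.41, 1.46], [0.24, 2.44], [-1.37, 4.51], [0.17, 1.92], [-2.96, 2.96]. Speed limits (rad/s): [2.39, 2.39, 3.14, 3.14, 3.14, 3.14, 3.14].

INTERFACE

Orientations are given as a rotation vector (axis times angle).
In Python, from bench import ctrl gives the robot as it stands. The module is installed in compiled form; this text tells all that it offers.
- The arm moves only by the tool servo_tool, never from a script. Its argument "series" is a list of rows, each an object of numbers: "rx", "ry", "rz": the turn, a rotation vector about the world's x, y, z as a fraction of full scale; "dx", "dy", "dz": the shift along the world's x, y, z as a fraction of full scale; "fingers": the closure, from 0 (fully open) to 1 (shut). In form: [{"rx": .., "ry": .., "rz": .., "dx": .., "dy": .., "dz": .., "fingers": ..}, ...]. A call has 1 to 12 rows; each row shifts and turns the commanded pose from where the row before left it; what a row does not reach is not made up. Full scale, the value 1, is 0.1 m for a shift and pi rad for a turn. A row lasts 1/8 s, in which the tool goes at most 62.5 mm and 10.7 degrees, less where a joint would pass 70% of its speed; a pose out of reach is approached as far as the arm can. A call with a number of a shift or a turn outside -1 to 1 is refused whole. A call with a gripper value outside its range is refused whole. The fingers move at their own pace and stop on an object; "squeeze" is the grip in N (left out, the last holds). Time passes only in rows, so rows that do not move let the fingers close. It gives the time, the measured TCP pose, the force and the opening at its end, in the units of the state.
- ctrl.read_state(): the state, without advancing time (a new reading comes with each control period).
- ctrl.get_image(name): name is "scene" or "top"; returns a dict with "frame" (384x512x3 uint8, red, green, blue), "intrinsics" (3x3 intrinsics, pixels), "xyz" and "attitude" of the camera in the world. Camera axes: x right, y up, looking along -z (the intrinsics and any distortion apply to the point x, -y, -z); pixel columns grow to the right and rows downward; lengths in m; the calibration is good to about 2 mm. A picture is of the moment at which its call begins. There is no depth.
- ctrl.sign_off(): hands the job in, once; it reports no verdict.
The state is a dict: "t": time; "joint_positions": joint angles; "joint_velocities": joint speeds; "effort": joint torques, N m; "position": TCP position; "eef_rot": TCP orientation; "ft_force": force on the tool from outside, world axes, zero at the start; "ft_torque": the same for the moment, N m; "opening": opening from 0.0 (shut) to 1.0 (fully open).
Only numpy, scipy, OpenCV 4.12 (cv2) and the standard library are available. Lean on these libraries where they do the work, as an engineer would, in place of code of your own. Each camera call takes 0.05 s, during which the arm holds its last target.

## Working session

There is one attempt and no reset: what is moved stays moved. The work goes in short steps, Python scripts to look and compute and a tool call to move; the robot and the scene stay as the last step left them, time stands still between calls to the robot, and variables do not carry over. Pictures are saved under pics/ and viewed, and the job is handed in when it is done.

Besides the shell and the picture viewer there is one more tool, called after "Call:" as name(argument=value, ...), one argument or row to a line, values as JSON. servo_tool: Moves the arm, as the interface text tells. Shift numbers are shares of 0.1 m and turn numbers shares of pi rad, none past 1 either way. Its arguments: {"type":"object","properties":{"series":{"type":"array"},"squeeze":{"type":"number"}},"required":["series"]}

```bash
mkdir -p pics; cat > h.py <<'E'
import numpy as np,cv2
from scipy.spatial.transform import Rotation as R
from bench import ctrl
def shot(n,tag):
    im=ctrl.get_image(n); cv2.imwrite(f'pics/{tag}.png',im['frame'][:,:,::-1]); return im
def rot(a):
    a=np.array(a,float)
    if a.shape==(3,3): return a
    return R.from_rotvec(a).as_matrix() if a.size==3 else R.from_quat(a).as_matrix()
def ray(im,uv,z):
    K=np.array(im['intrinsics']); uv=np.atleast_2d(np.array(uv,float))
    d=np.c_[(uv[:,0]-K[0,2])/K[0,0],-(uv[:,1]-K[1,2])/K[1,1],-np.ones(len(uv))]
    d=d@rot(im['attitude']).T; o=np.array(im['xyz'])
    return o+d*((z-o[2])/d[:,2])[:,None]
E
python3 - <<'E'
from h import *
for n in('scene','top'):
    im=shot(n,n+'0'); print({k:v for k,v in im.items() if k!='frame'})
print(ctrl.read_state())
E
```

```text
{'intrinsics': array([[351.79313255,   0.        , 255.655913  ],
       [  0.        , 351.79313255, 195.62753667],
       [  0.        ,   0.        ,   1.        ]]), 'xyz': array([ 1.12644494, -0.06630766,  0.52650192]), 'attitude': array([0.81058749, 0.67891511, 1.28782842])}
{'intrinsics': array([[395.5857263 ,   0.        , 256.35778454],
       [  0.        , 395.5857263 , 185.96095588],
       [  0.        ,   0.        ,   1.        ]]), 'xyz': array([0.49482322, 0.03452068, 1.03165851]), 'attitude': array([ 0.043082  , -0.06209164, -1.5661071 ])}
{'t': 0.1, 'joint_positions': array([ 0.99790553,  0.47770638,  0.02235706,  1.55631041, -0.01149676,
        1.10927207, -0.08308413]), 'joint_velocities': array([-0.00124579, -0.0012327 , -0.00064331, -0.00302839,  0.00025545,
        0.00043716, -0.00025252]), 'effort': array([ 4.73523265e-03, -5.84091389e+01,  1.54070199e+00, -2.73311734e+01,
       -5.41223749e-02,  1.31356131e-02,  5.45801356e-05]), 'position': array([ 0.30231078, -0.60294026,  0.22180443]), 'eef_rot': array([-1.39321016,  0.86143135, -0.85914769]), 'ft_force': array([-0.7296385 ,  0.79558668,  0.07157175]), 'ft_torque': array([-0.02485816, -0.06495482, -0.00700583]), 'opening': 0.9977322052914162}
```

View pics/scene0.png

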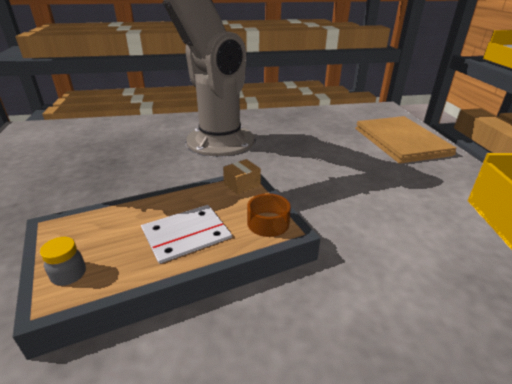

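View pics/top0.png

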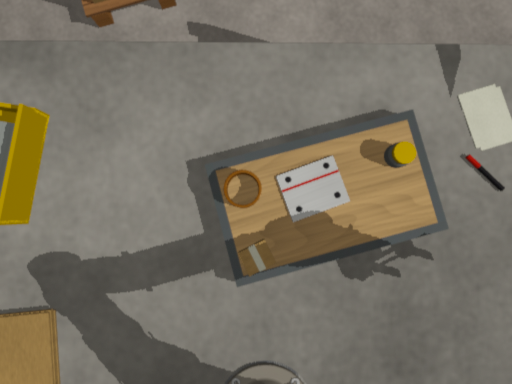

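```bash
python3 - <<'E'
import cv2
a=cv2.imread('pics/top0.png')[95:295,180:455]; cv2.imwrite('pics/topz.png',cv2.resize(a,(800,582),interpolation=cv2.INTER_CUBIC))
a=cv2.imread('pics/scene0.png')[150:370,10:330]; cv2.imwrite('pics/scz.png',cv2.resize(a,(800,550),interpolation=cv2.INTER_CUBIC))
E
```

```text
(no output)
```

View pics/topz.png

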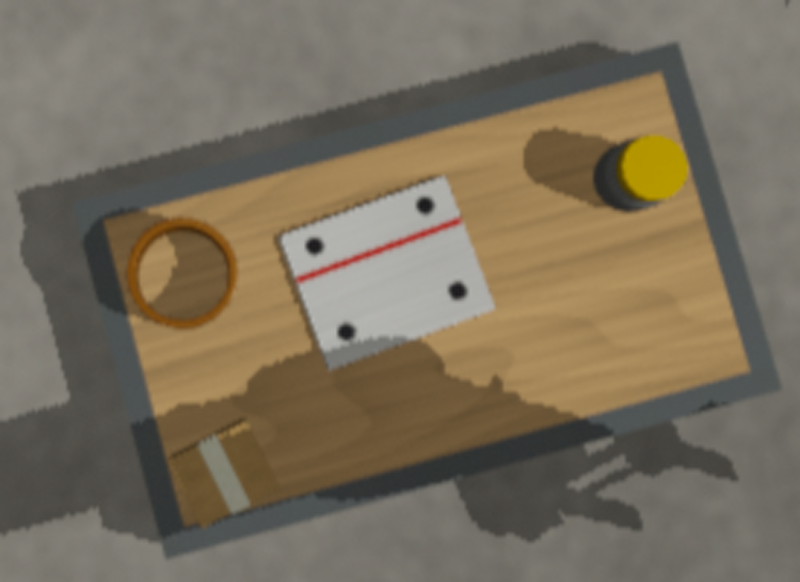

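View pics/scz.png

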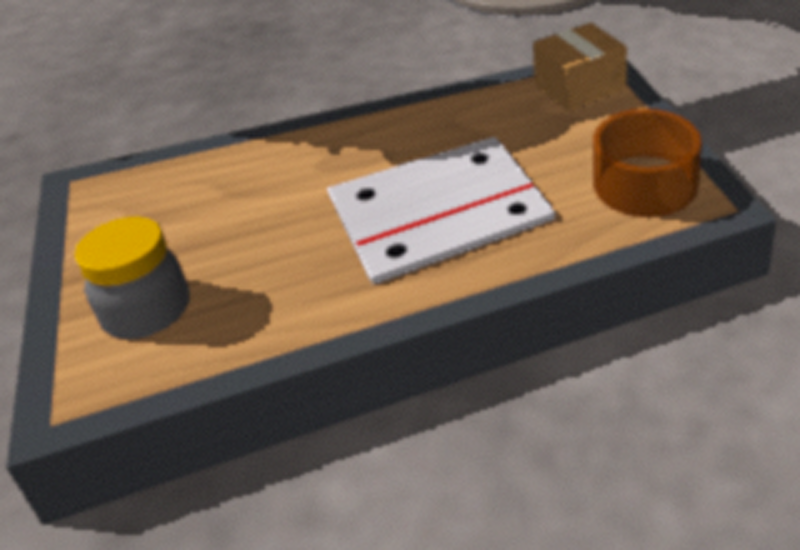

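```bash
cat > m.py <<'E'
from h import *
def fit(p):
    vx,vy,x,y=cv2.fitLine(np.float32(p),cv2.DIST_HUBER,0,.01,.01).ravel(); return np.array([x,y]),np.array([vx,vy])
def cross(s,th,rising):  # subpixel first crossing
    for i in range(1,len(s)):
        if s[i-1]<th<=s[i]: return i-1+(th-s[i-1])/(s[i]-s[i-1])
def wood_edge(im,name):
    f=im['frame'].astype(float); s=(f[...,0]-f[...,2])/(f.sum(2)+1)  # red-blue chroma
    pts=[]
    if name=='top':
        for c in range(245,400,3):
            v=cross(s[100:200,c],.12,1)
            if v is not None: pts.append((c,100+v))
    else:
        for c in range(40,270,3):
            col=s[:330,c][::-1]; v=cross(col,.12,1)
            if v is not None: pts.append((c,329-v))
    return np.array(pts)
def redmask(im):
    f=im['frame'].astype(int); m=((f[...,0]-f[...,1]>50)&(abs(f[...,1]-f[...,2])<30)).astype(np.uint8)
    n,l,st,c=cv2.connectedComponentsWithStats(m); 
    return [(l==k) for k in range(1,n) if st[k,4]>25 and 100<c[k][1]<300 and 90<c[k][0]<420]
def measure(name,tag):
    im=shot(name,tag)
    w=ray(im,wood_edge(im,name),.06)[:,:2]
    p,d=fit(w)
    r=np.abs((w-p)@np.array([-d[1],d[0]])); w=w[r<.004]; p,d=fit(w)
    if d[1]<0:d=-d
    n=np.array([d[1],-d[0]])   # outward (+x)
    e=p+.022*n
    print(name,'edge yaw deg',np.degrees(np.arctan2(n[1],n[0])),'edge x at y=0',e[0]-e[1]*d[0]/d[1],'n',len(w))
    ms=redmask(im)
    for m in ms:
        v,u=np.nonzero(m); q=ray(im,np.c_[u,v],.068)[:,:2]
        lp,ld=fit(q); 
        if ld[1]<0: ld=-ld
        t=(q-lp)@ld; L=lp+t.max()*ld; Rr=lp+t.min()*ld; c=(L+Rr)/2
        print(' red len',np.ptp(t),'L',L,'R',Rr,'mid',c,'linenormal yaw',np.degrees(np.arctan2(-ld[0],ld[1])))
        for nm,x in(('L',c+.074*ld),('R',c-.074*ld),('mid',c)): print('  x shelf',nm,round(1000*(x-e)@n,1))
    return im,e,n
E
python3 - <<'E'
from m import *
from h import *
for n in('top','scene'): measure(n,n+'1')
E
```

```text
top edge yaw deg 15.329777 edge x at y=0 0.6556667 n 52
 red len 0.1471768135643046 L [ 0.54789219 -0.03952848] R [ 0.59914532 -0.17749271] mid [ 0.57351875 -0.1085106 ] linenormal yaw 20.37982
  x shelf L -114.4
  x shelf R -101.4
  x shelf mid -107.9
scene edge yaw deg 15.314773 edge x at y=0 0.6571556 n 77
 red len 0.14838530072260592 L [ 0.54722813 -0.03734048] R [ 0.59883952 -0.17646079] mid [ 0.57303383 -0.10690064] linenormal yaw 20.354042
  x shelf L -115.9
  x shelf R -102.9
  x shelf mid -109.4
```

```bash
python3 - <<'E'
from h import *
s=ctrl.read_state(); T=rot(s['eef_rot']); print(T.round(3), s['position'])
y=np.radians(20.37); n=np.array([np.cos(y),np.sin(y),0]); d=np.array([-n[1],n[0],0])
for sg in(1,-1):
    X=sg*d; Y=np.array([0,0,-1.]); G=np.c_[X,Y,np.cross(X,Y)]
    rv=R.from_matrix(G@T.T).as_rotvec(); print(sg,rv,rv/np.pi,np.degrees(np.linalg.norm(rv)))
c=np.array([.5733,-.1077]); print('rear',c-.08*n[:2],'start',c-.125*n[:2])
E
```

```text
[[ 0.448 -0.001  0.894]
 [-0.894  0.001  0.448]
 [-0.001 -1.    -0.   ]] [ 0.30239756 -0.60307044  0.22205075]
1 [ 7.77593333e-04 -1.52237751e-03  3.03230444e+00] [ 2.47515645e-04 -4.84587812e-04  9.65212482e-01] 173.73827436184538
-1 [-0.00100311 -0.00051236 -0.10928774] [-0.0003193  -0.00016309 -0.03478737] 6.262058538268457
rear [ 0.49830285 -0.1355465 ] start [ 0.45611695 -0.15121015]
```

Call:
servo_tool(
  series=[
    {"dx": 0.13,"dy": 0.38,"rz": -0.0058},
    {"dx": 0.13,"dy": 0.38,"rz": -0.0058},
    {"dx": 0.13,"dy": 0.38,"rz": -0.0058},
    {"dx": 0.13,"dy": 0.38,"rz": -0.0058},
    {"dx": 0.13,"dy": 0.38,"rz": -0.0058},
    {"dx": 0.13,"dy": 0.38,"rz": -0.0058},
    {"dx": 0.13,"dy": 0.38},
    {"dx": 0.13,"dy": 0.38},
    {"dx": 0.13,"dy": 0.38},
    {"dx": 0.13,"dy": 0.38},
    {"dx": 0.13,"dy": 0.38},
    {"dx": 0.13,"dy": 0.38},
  ],
)

```text
$.series[0]: bad value
```

Call:
servo_tool(
  series=[
    {"rx": 0,"ry": 0,"rz": -0.0058,"dx": 0.13,"dy": 0.38,"dz": 0,"fingers": 0},
    {"rx": 0,"ry": 0,"rz": -0.0058,"dx": 0.13,"dy": 0.38,"dz": 0,"fingers": 0},
    {"rx": 0,"ry": 0,"rz": -0.0058,"dx": 0.13,"dy": 0.38,"dz": 0,"fingers": 0},
    {"rx": 0,"ry": 0,"rz": -0.0058,"dx": 0.13,"dy": 0.38,"dz": 0,"fingers": 0},
    {"rx": 0,"ry": 0,"rz": -0.0058,"dx": 0.13,"dy": 0.38,"dz": 0,"fingers": 0},
    {"rx": 0,"ry": 0,"rz": -0.0058,"dx": 0.13,"dy": 0.38,"dz": 0,"fingers": 0},
    {"rx": 0,"ry": 0,"rz": 0,"dx": 0.13,"dy": 0.38,"dz": 0,"fingers": 0},
    {"rx": 0,"ry": 0,"rz": 0,"dx": 0.13,"dy": 0.38,"dz": 0,"fingers": 0},
    {"rx": 0,"ry": 0,"rz": 0,"dx": 0.13,"dy": 0.38,"dz": 0,"fingers": 0},
    {"rx": 0,"ry": 0,"rz": 0,"dx": 0.13,"dy": 0.38,"dz": 0,"fingers": 0},
    {"rx": 0,"ry": 0,"rz": 0,"dx": 0.13,"dy": 0.38,"dz": 0,"fingers": 0},
    {"rx": 0,"ry": 0,"rz": 0,"dx": 0.13,"dy": 0.38,"dz": 0,"fingers": 0},
  ],
)

```text
t: 1.7
position: [0.4588, -0.1462, 0.2227]
eef_rot: [-1.357, 0.943, -0.944]
ft_force: [0.4, -0.6, 1.3]
opening: 0.997
```

Call:
servo_tool(
  series=[
    {"rx": 0,"ry": 0,"rz": 0,"dx": -0.03,"dy": -0.05,"dz": -0.3,"fingers": 0},
    {"rx": 0,"ry": 0,"rz": 0,"dx": 0,"dy": 0,"dz": -0.3,"fingers": 0},
    {"rx": 0,"ry": 0,"rz": 0,"dx": 0,"dy": 0,"dz": -0.3,"fingers": 0},
    {"rx": 0,"ry": 0,"rz": 0,"dx": 0,"dy": 0,"dz": -0.3,"fingers": 0},
    {"rx": 0,"ry": 0,"rz": 0,"dx": 0,"dy": 0,"dz": -0.2,"fingers": 0},
    {"rx": 0,"ry": 0,"rz": 0,"dx": 0,"dy": 0,"dz": 0,"fingers": 0},
    {"rx": 0,"ry": 0,"rz": 0,"dx": 0,"dy": 0,"dz": 0,"fingers": 0},
  ],
)

```text
t: 2.58
position: [0.4561, -0.1525, 0.0834]
eef_rot: [-1.356, 0.943, -0.944]
ft_force: [0.4, -1.0, 0.3]
opening: 0.998
```

```bash
python3 - <<'E'
from h import *
s=ctrl.read_state(); T=rot(s['eef_rot']);print(s['position'],T.round(3),np.degrees(np.arctan2(T[1,2],T[0,2])))
for n in('top','scene'):
    im=shot(n,n+'2')
a=cv2.imread('pics/top2.png')[95:295,180:455];b=cv2.imread('pics/scene2.png')[150:350,10:285]
cv2.imwrite('pics/c2.png',np.hstack([a,b]))
E
```

```text
[ 0.45611887 -0.1525073   0.0833643 ] [[ 0.348  0.001  0.938]
 [-0.938 -0.     0.348]
 [ 0.001 -1.     0.001]] 20.363043424837937
```

View pics/c2.png

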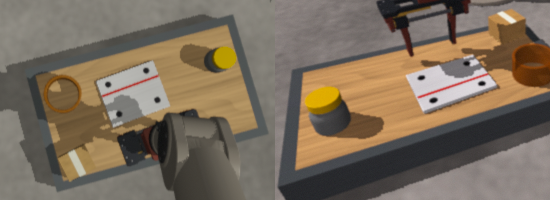

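Call:
servo_tool(
  series=[
    {"rx": 0,"ry": 0,"rz": 0,"dx": 0,"dy": 0,"dz": -0.1,"fingers": 0},
    {"rx": 0,"ry": 0,"rz": 0,"dx": 0,"dy": 0,"dz": -0.08,"fingers": 0},
    {"rx": 0,"ry": 0,"rz": 0,"dx": 0,"dy": 0,"dz": -0.02,"fingers": 0},
    {"rx": 0,"ry": 0,"rz": 0,"dx": 0,"dy": 0,"dz": 0,"fingers": 0},
  ],
)

```text
t: 3.18
position: [0.4554, -0.1523, 0.0624]
eef_rot: [-1.357, 0.944, -0.943]
ft_force: [0.2, -0.1, -0.5]
opening: 0.999
```

Call:
servo_tool(
  series=[
    {"rx": 0,"ry": 0,"rz": 0,"dx": 0.094,"dy": 0.035,"dz": 0,"fingers": 0},
    {"rx": 0,"ry": 0,"rz": 0,"dx": 0.094,"dy": 0.035,"dz": 0,"fingers": 0},
    {"rx": 0,"ry": 0,"rz": 0,"dx": 0.05,"dy": 0.018,"dz": 0,"fingers": 0},
    {"rx": 0,"ry": 0,"rz": 0,"dx": 0.04,"dy": 0.015,"dz": 0,"fingers": 0},
    {"rx": 0,"ry": 0,"rz": 0,"dx": 0.04,"dy": 0.015,"dz": 0,"fingers": 0},
    {"rx": 0,"ry": 0,"rz": 0,"dx": 0.04,"dy": 0.015,"dz": 0,"fingers": 0},
    {"rx": 0,"ry": 0,"rz": 0,"dx": 0.04,"dy": 0.015,"dz": 0,"fingers": 0},
    {"rx": 0,"ry": 0,"rz": 0,"dx": 0.04,"dy": 0.015,"dz": 0,"fingers": 0},
    {"rx": 0,"ry": 0,"rz": 0,"dx": 0.04,"dy": 0.015,"dz": 0,"fingers": 0},
  ],
)

```text
t: 4.3
position: [0.5035, -0.1345, 0.0625]
eef_rot: [-1.357, 0.944, -0.943]
ft_force: [-1.4, -0.7, -0.2]
opening: 1.002
```

```bash
python3 - <<'E'
from m import *
print(ctrl.read_state()['position'],ctrl.read_state()['ft_force'])
for n in('top','scene'): measure(n,n+'3')
a=cv2.imread('pics/top3.png')[95:295,180:455];b=cv2.imread('pics/scene3.png')[150:350,10:285]
cv2.imwrite('pics/c3.png',np.hstack([a,b]))
E
```

```text
[ 0.503502   -0.13447236  0.06249556] [-1.36357829 -0.68221517 -0.18978995]
top edge yaw deg 15.326498 edge x at y=0 0.6556223 n 52
 red len 0.14643991223735045 L [ 0.56210597 -0.03481393] R [ 0.61279582 -0.17220092] mid [ 0.5874509  -0.10350743] linenormal yaw 20.251877
  x shelf L -99.5
  x shelf R -86.8
  x shelf mid -93.1
scene edge yaw deg 15.327678 edge x at y=0 0.65709805 n 77
 red len 0.14714698547541183 L [ 0.56256208 -0.03193887] R [ 0.61316942 -0.17010953] mid [ 0.58786575 -0.1010242 ] linenormal yaw 20.116114
  x shelf L -99.7
  x shelf R -87.3
  x shelf mid -93.5
```

View pics/c3.png

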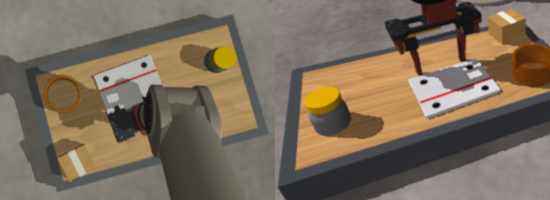

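Call:
servo_tool(
  series=[
    {"rx": 0,"ry": 0,"rz": -0.0027,"dx": 0.047,"dy": 0.016,"dz": 0,"fingers": 0},
    {"rx": 0,"ry": 0,"rz": -0.0027,"dx": 0.047,"dy": 0.016,"dz": 0,"fingers": 0},
    {"rx": 0,"ry": 0,"rz": -0.0027,"dx": 0.047,"dy": 0.016,"dz": 0,"fingers": 0},
    {"rx": 0,"ry": 0,"rz": -0.0027,"dx": 0.048,"dy": 0.015,"dz": 0,"fingers": 0},
    {"rx": 0,"ry": 0,"rz": -0.0027,"dx": 0.048,"dy": 0.015,"dz": 0,"fingers": 0},
    {"rx": 0,"ry": 0,"rz": -0.0027,"dx": 0.048,"dy": 0.015,"dz": 0,"fingers": 0},
    {"rx": 0,"ry": 0,"rz": -0.0027,"dx": 0.048,"dy": 0.014,"dz": 0,"fingers": 0},
    {"rx": 0,"ry": 0,"rz": -0.0027,"dx": 0.048,"dy": 0.014,"dz": 0,"fingers": 0},
    {"rx": 0,"ry": 0,"rz": -0.0027,"dx": 0.048,"dy": 0.013,"dz": 0,"fingers": 0},
    {"rx": 0,"ry": 0,"rz": -0.0027,"dx": 0.048,"dy": 0.013,"dz": 0,"fingers": 0},
    {"rx": 0,"ry": 0,"rz": 0,"dx": 0.048,"dy": 0.013,"dz": 0,"fingers": 0},
    {"rx": 0,"ry": 0,"rz": 0,"dx": 0.048,"dy": 0.013,"dz": 0,"fingers": 0},
  ],
)

```text
t: 5.9
position: [0.561, -0.1173, 0.0627]
eef_rot: [-1.325, 1.008, -1.008]
ft_force: [-1.7, 0.1, -0.6]
opening: 1.002
```

```bash
python3 - <<'E'
from m import *
s=ctrl.read_state();T=rot(s['eef_rot']);print(s['position'],s['ft_force'],np.degrees(np.arctan2(T[1,2],T[0,2])))
for n in('top','scene'): measure(n,n+'4')
a=cv2.imread('pics/top4.png')[95:295,180:455];b=cv2.imread('pics/scene4.png')[150:350,10:285]
cv2.imwrite('pics/c4.png',np.hstack([a,b]))
E
```

```text
[ 0.56103523 -0.11730868  0.06265585] [-1.74170686  0.05986062 -0.60130794] 15.498648801959751
top edge yaw deg 15.321839 edge x at y=0 0.6556057 n 32
 red len 0.10850599270538944 L [ 0.62714707 -0.02223941] R [ 0.65644463 -0.12671526] mid [ 0.64179585 -0.07447734] linenormal yaw 15.6647835
  x shelf L -33.4
  x shelf R -32.6
  x shelf mid -33.0
scene edge yaw deg 18.516878 edge x at y=0 0.6399328 n 36
 red len 0.1503698307081902 L [ 0.62757596 -0.01812545] R [ 0.66787704 -0.16299404] mid [ 0.6477265  -0.09055975] linenormal yaw 15.546066
  x shelf L -17.5
  x shelf R -25.2
  x shelf mid -21.4
```

View pics/c4.png

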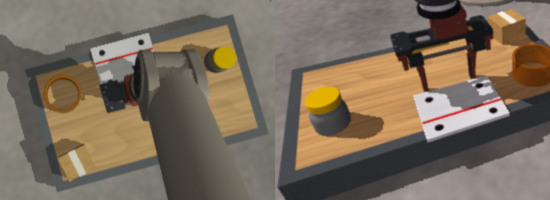

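Call:
servo_tool(
  series=[
    {"rx": 0,"ry": 0,"rz": -0.0006,"dx": 0.029,"dy": 0.008,"dz": 0,"fingers": 0},
    {"rx": 0,"ry": 0,"rz": -0.0006,"dx": 0.029,"dy": 0.008,"dz": 0,"fingers": 0},
    {"rx": 0,"ry": 0,"rz": 0,"dx": 0.029,"dy": 0.008,"dz": 0,"fingers": 0},
    {"rx": 0,"ry": 0,"rz": 0,"dx": 0.029,"dy": 0.008,"dz": 0,"fingers": 0},
    {"rx": 0,"ry": 0,"rz": 0,"dx": 0.029,"dy": 0.008,"dz": 0,"fingers": 0},
    {"rx": 0,"ry": 0,"rz": 0,"dx": 0.029,"dy": 0.008,"dz": 0,"fingers": 0},
    {"rx": 0,"ry": 0,"rz": 0,"dx": 0.029,"dy": 0.008,"dz": 0,"fingers": 0},
    {"rx": 0,"ry": 0,"rz": 0,"dx": 0.029,"dy": 0.008,"dz": 0,"fingers": 0},
    {"rx": 0,"ry": 0,"rz": 0,"dx": 0.02,"dy": 0.005,"dz": 0,"fingers": 0},
    {"rx": 0,"ry": 0,"rz": 0,"dx": 0,"dy": 0,"dz": 0,"fingers": 0},
  ],
)

```text
t: 7.25
position: [0.5864, -0.1102, 0.0627]
eef_rot: [-1.323, 1.01, -1.011]
ft_force: [-1.2, -0.8, 0.6]
opening: 0.999
```

```bash
cat > m2.py <<'E'
from m import *
def go(tag):
    s=ctrl.read_state();T=rot(s['eef_rot']);print(s['position'],s['ft_force'],np.degrees(np.arctan2(T[1,2],T[0,2])))
    a=np.radians(15.325); n=np.array([np.cos(a),np.sin(a)]); d=np.array([-n[1],n[0]])
    for name,x0 in(('top',.65563),('scene',.65713)):
        im=shot(name,name+tag)
        for m in redmask(im):
            v,u=np.nonzero(m); q=ray(im,np.c_[u,v],.068)[:,:2]; q=q-[x0,0]
            X=q@n*1000; Y=q@d*1000; k=np.polyfit(Y,X,1)
            print(name,len(X),'Y',Y.min(),Y.max(),'x at ends',np.polyval(k,[Y.max(),Y.min()]),'yaw err deg',-np.degrees(k[0]))
    a=cv2.imread(f'pics/top{tag}.png')[95:295,180:455];b=cv2.imread(f'pics/scene{tag}.png')[150:350,10:285]
    cv2.imwrite(f'pics/c{tag}.png',np.hstack([a,b]))
E
python3 -c "
from m2 import *
go('5')"
```

```text
[ 0.58639415 -0.11018266  0.06266468] [-1.24853349 -0.78729857  0.55078903] 15.302827153734691
top 87 Y -113.47992797147278 -13.983809190303141 x at ends [-6.55096705 -6.7230111 ] yaw err deg -0.09907319329007959
scene 261 Y -160.16131223616895 -10.440956817541563 x at ends [-7.34903517 -7.42558366] yaw err deg -0.029293982640876855
```

View pics/c5.png

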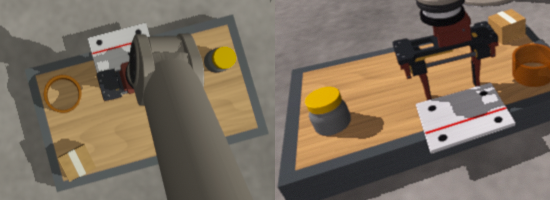

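Call:
servo_tool(
  series=[
    {"rx": 0,"ry": 0,"rz": 0,"dx": 0.02,"dy": 0.005,"dz": 0,"fingers": 0},
    {"rx": 0,"ry": 0,"rz": 0,"dx": 0.02,"dy": 0.005,"dz": 0,"fingers": 0},
    {"rx": 0,"ry": 0,"rz": 0,"dx": 0.017,"dy": 0.005,"dz": 0,"fingers": 0},
    {"rx": 0,"ry": 0,"rz": 0,"dx": 0.01,"dy": 0.003,"dz": 0,"fingers": 0},
    {"rx": 0,"ry": 0,"rz": 0,"dx": 0,"dy": 0,"dz": 0,"fingers": 0},
    {"rx": 0,"ry": 0,"rz": 0,"dx": 0,"dy": 0,"dz": 0,"fingers": 0},
  ],
)

```text
t: 8.1
position: [0.5928, -0.1085, 0.0626]
eef_rot: [-1.323, 1.01, -1.011]
ft_force: [-1.2, -0.5, -0.1]
opening: 0.999
```

```bash
python3 -c "
from m2 import *
go('6')"
```

```text
[ 0.59281761 -0.10853377  0.06263245] [-1.22417623 -0.50511643 -0.05387415] 15.291386578451426
top 83 Y -110.72243491392848 -15.290614510567213 x at ends [-0.14701731  0.00529975] yaw err deg 0.09144878968292164
scene 267 Y -160.04449762418275 -10.791257284370703 x at ends [-0.68485789 -0.79321245] yaw err deg -0.04159547234840063
```

Both views put the line within 1 mm of the edge. Next I back off, raise the hand and move it out of view for a final check.

Call:
servo_tool(
  series=[
    {"rx": 0,"ry": 0,"rz": 0,"dx": -0.1,"dy": -0.027,"dz": 0,"fingers": 0},
    {"rx": 0,"ry": 0,"rz": 0,"dx": -0.2,"dy": -0.054,"dz": 0,"fingers": 0},
    {"rx": 0,"ry": 0,"rz": 0,"dx": -0.2,"dy": -0.054,"dz": 0,"fingers": 0},
    {"rx": 0,"ry": 0,"rz": 0,"dx": 0,"dy": 0,"dz": 0.3,"fingers": 0},
    {"rx": 0,"ry": 0,"rz": 0,"dx": 0,"dy": 0,"dz": 0.4,"fingers": 0},
    {"rx": 0,"ry": 0,"rz": 0,"dx": 0,"dy": 0,"dz": 0.4,"fingers": 0},
    {"rx": 0,"ry": 0,"rz": 0,"dx": 0,"dy": 0,"dz": 0.4,"fingers": 0},
    {"rx": 0,"ry": 0,"rz": 0,"dx": -0.1,"dy": -0.4,"dz": 0,"fingers": 0},
    {"rx": 0,"ry": 0,"rz": 0,"dx": -0.1,"dy": -0.4,"dz": 0,"fingers": 0},
    {"rx": 0,"ry": 0,"rz": 0,"dx": -0.1,"dy": -0.4,"dz": 0,"fingers": 0},
    {"rx": 0,"ry": 0,"rz": 0,"dx": -0.1,"dy": -0.4,"dz": 0,"fingers": 0},
    {"rx": 0,"ry": 0,"rz": 0,"dx": -0.1,"dy": -0.4,"dz": 0,"fingers": 0},
  ],
)

```text
t: 9.7
position: [0.492, -0.3233, 0.2129]
eef_rot: [-1.323, 1.009, -1.011]
ft_force: [-0.9, -0.1, 0.2]
opening: 1.001
```

Call:
servo_tool(
  series=[
    {"rx": 0,"ry": 0,"rz": 0,"dx": -0.15,"dy": -0.4,"dz": 0,"fingers": 0},
    {"rx": 0,"ry": 0,"rz": 0,"dx": -0.15,"dy": -0.4,"dz": 0,"fingers": 0},
    {"rx": 0,"ry": 0,"rz": 0,"dx": -0.15,"dy": -0.4,"dz": 0,"fingers": 0},
    {"rx": 0,"ry": 0,"rz": 0,"dx": -0.15,"dy": -0.4,"dz": 0,"fingers": 0},
    {"rx": 0,"ry": 0,"rz": 0,"dx": 0,"dy": 0,"dz": 0,"fingers": 0},
    {"rx": 0,"ry": 0,"rz": 0,"dx": 0,"dy": 0,"dz": 0,"fingers": 0},
    {"rx": 0,"ry": 0,"rz": 0,"dx": 0,"dy": 0,"dz": 0,"fingers": 0},
  ],
)

```text
t: 10.58
position: [0.4336, -0.4805, 0.2128]
eef_rot: [-1.324, 1.008, -1.009]
ft_force: [0.2, -0.3, 0.7]
opening: 0.998
```

```bash
python3 -c "
from m2 import *
go('7')"
```

```text
[ 0.43362691 -0.48050173  0.21276212] [ 0.1801977  -0.29258941  0.74353014] 15.427072988035633
top 125 Y -161.9044547238096 -15.290614510567213 x at ends [ 0.08867058 -0.04382093] yaw err deg -0.05177685798733938
scene 269 Y -160.04449762418275 -10.791257284370703 x at ends [-0.76612347 -0.63815738] yaw err deg 0.04912400496472357
```

View pics/c7.png

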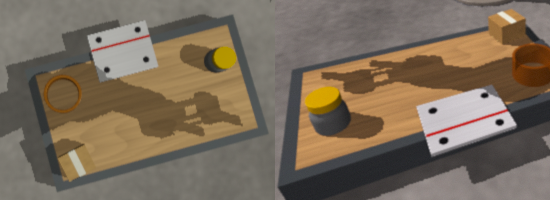

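```bash
python3 - <<'E'
from m2 import *
a=np.radians(15.325); n=np.array([np.cos(a),np.sin(a)])
im=ctrl.get_image('scene'); g=cv2.imread('pics/scene0.png').astype(float).sum(2)
P=[]
for c in range(30,280,10):
    # expected edge row from wood edge+22mm ; find the strongest darkening step
    r0=np.interp(c,[14.8,320],[336.4,240]); r=np.arange(int(r0)-8,int(r0)+9)
    st=g[r-1,c]-g[r+1,c]; k=st.argmax(); P.append((c,r[k]))
q=ray(im,P,.06)[:,:2]-[.65713,0]; x=q@n*1000
print(np.median(x),x.round(1))
q=ray(im,[(14.8,336.4),(320,240)],.06); print(np.linalg.norm(q[0]-q[1]))
print(ctrl.sign_off())
E
```

```text
-0.6743698191515994 [-0.7 -0.3  0.1 -1.4 -1.  -0.5 -0.1  0.3 -1.3 -0.8 -0.4  0.1 -1.6 -1.1
 -0.7 -0.2  0.3 -1.5 -1.  -0.5  0.  -1.8 -1.3 -0.8 -0.3]
0.5326476547121484
the job is handed in; nothing more can be done
None
```

I pushed the plate to the front edge with the two open fingertips, turning it about 5° to square it up. I then backed off, lifted clear and handed the job in at about 10.6 s. The hand-in reported no verdict.

- **Red line:** with the hand out of view, its ends measured −0.04 and +0.09 mm from the edge in the top view, and −0.77 and −0.64 mm in the scene view. The limit is 6 mm, and the line was within 0.1° of parallel to the edge.
- **Edge position:** I took the edge as the wood boundary plus 22 mm. The visible outer steel edge, checked separately in the scene view, agreed to about 0.7 mm.
- **Plate motion:** the tool force readings I took while pushing stayed below about 2 N. The plate looked flat in every picture.
- **Tape, carton and jar:** they looked unmoved in the last pictures. I checked this by eye only and did not measure it.
- **Disagreements:** one mid-push check in the scene view gave a wrong edge, because the plate covered the wood boundary. I used the edge measured earlier from then on. A rough hand-read of the edge length gave 533 mm against the stated 540 mm. I put that down to reading the corners by eye and did not follow it up.

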